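# Seat the cordless bedside lamp on its charging dock

### The arm

A 6-joint arm with a two-finger parallel gripper is mounted at the origin on the work surface. World frame = base frame: x ahead of the robot, y to its left, z up, the work surface at z = 0. Lengths are in m, angles in rad, forces in N, time in s.
With the tool pointing down it reaches from about 0.35 to 0.775 m from the base axis. Payload 7.3 kg.
Tool frame: the origin (TCP) lies at the very end of the fingers, on their centre line; the grasp point (between the pads) lies 19 mm behind it (robot.grip_depth is the distance from the TCP to the grasp point, in m); z points along the fingers, y is the direction in which the jaws open and shut (so a half turn about z gives the same grasp; the last joint's range is limited). The gripper opens to 92 mm and grips with 3 to 60 N. Pads are 19 mm wide; open, the fingers measure 130 mm over their backs; the gripper's body (75 mm by 190 mm) begins 47 mm behind the grasp point.
Start: joints at [-1.414, 0.342, 1.524, -0, 1.275, -0.146], TCP at [0.157, -0.501, 0.187] pointing down, gripper open.
Joint ranges: [-2.53, 2.53], [-0.77, 2.02], [0.04, 2.7], [-1, 4.14], [0.28, 2.66], [-3.11, 3.11]. Speed limits (rad/s): [2.57, 2.57, 3.14, 3.14, 3.14, 3.14].

### API

Orientations are given as a unit quaternion [x, y, z, w].
In Python, from bench import robot gives the robot as it stands. The module is installed in compiled form; this text tells all that it offers.
- The arm moves only by the tool move_arm, never from a script. Its argument "plan" is a list of rows, each a list of 6 numbers: the shift along the world's x, y, z in m, then the turn, a rotation vector about the world's x, y, z in rad. A call has 1 to 5 rows; each row shifts and turns the commanded pose from where the row before left it; what a row does not reach is not made up. A row lasts 1/12 s, in which the tool goes at most 41.7 mm and 7.16 degrees, less where a joint would pass 70% of its speed; a pose out of reach is approached as far as the arm can. A call is refused whole if a number of a shift passes 0.0417 or a number of a turn 0.125, either way. A call with a gripper value outside its range is refused whole. "claw" is the finger opening in m, from 0 to 0.0918, set as the call begins (left out, the last holds). The fingers move at their own pace and stop on an object; "squeeze" is the grip in N (left out, the last holds). Time passes only in rows, so rows that do not move let the fingers close. It gives the time, the measured TCP pose, the force and the opening at its end, in the units of the state.
- robot.get_obs(): the state, without advancing time (a new reading comes with each control period).
- robot.grab_frame(name): name is "scene" or "top" or "wrist"; returns (picture, depth): 480x640x3 uint8, red, green, blue; 480x640 float32, m along the optical axis (not along the pixel's ray), 0 where there is no reading.
- robot.camera_info(name): a dict with "intrinsics" (3x3 intrinsics, pixels), "k1" (the pictures are not rectified: a ray, as slopes to the right and down, at radius r is drawn at 1 + k1 r^2 times it, then the intrinsics apply), "R" (3x3) and "t" (3): a world point X has camera coordinates R X + t; the wrist camera has in their place "T_tool_cam" (4x4, takes a point from camera to tool coordinates, whose origin is the TCP and whose axes are the flange's). Camera axes: x right, y down, z forward; pixel columns grow to the right and rows downward; lengths in m; the calibration is good to about 2 mm. A picture is of the moment at which its call begins: read the wrist's pose just before it. camera_info takes no time and is no camera call.
- robot.close_job(): hands the job in, once; it reports no verdict.
The state is a dict: "clock": time; "q": joint angles; "qd": joint speeds; "effort": joint torques, N m; "ee_pos": TCP position; "ee_rot": TCP orientation; "wrist_force": force on the tool from outside, world axes, zero at the start; "ft_torque": the same for the moment, N m; "finger_gap": finger opening in m.
Only numpy, scipy, OpenCV 4.12 (cv2) and the standard library are available. Lean on these libraries where they do the work, as an engineer would, in place of code of your own. Each camera call takes 0.05 s, during which the arm holds its last target. There are 200 camera calls.

### The job

Lift the cordless lamp and seat it on its charging dock: turn it until two opposite flats of its hexagonal foot are square to the dock's two brass cheeks, so that it drops between them, fully home on the deck, and let go. The way the foot's flats point is not known beforehand, so feel for it (or look) with light downward pressure and do not force the foot down onto the cheeks. Keep the lamp upright and leave the radio, clock, book and mug where they are.

Things in the scene. Friction and masses are not known exactly. Their poses are not given: they have to be found in the camera images.
- lamp: Small cordless table lamp, upright on the table, about 0.55 kg, 164 mm tall. Origin: centre of the underside of its foot, z up its axis. Brass hexagonal foot from 0 to 22 mm height; above it a round cream body up to 60 mm in diameter, a round amber shade (66 mm across at its rim, flat top at 124 mm, 42 mm across), a round wooden knob. Body yaw tells nothing of the foot's flats.
- lamp_knob (a point): Where to grip the lamp: on the axis of its upright round wooden knob, 149 mm above the lamp's origin. The knob is 26 mm in diameter and runs from 124 mm (shade top) to 164 mm; take it from above by its sides, in any direction.
- lamp_foot (a point): Centre of the brass hex foot's underside (lamp's axes). Foot: 64 mm across flats, 73.9 across corners, 22 high, hollow below (32 mm across, 22 deep). It is screwed on tight (slips only above 1.5 N m) so it turns with the lamp, but the angle of its flats on the lamp differs each time and is NOT reported: feel for it, or look (it sticks out beyond the body). It fits in six positions, 60 degrees apart.
- dock: Charging dock fixed to the table: dark wooden base 130 (x) by 120 (y) by 14 mm high. Origin: centre of its underside. Two brass cheeks 90 mm long, parallel to its x axis, stand 66.5 mm apart (1.25 mm clearance each side of the foot), 12 mm above the deck, inner top edges bevelled 1.5 mm. A 24 mm centre peg with tapered tip rises 18 mm above the deck, into the foot's hollow with 4 mm play.
- dock_seat (a point): Centre of the dock's deck, 14 mm above the dock's origin, same axes; the seated lamp's origin comes here. With flats oblique to the cheeks the foot lies on top of them, its underside about 8 to 12 mm above this point; with two flats parallel to the cheeks within about 4 degrees it goes down to the deck.
- radio: Bystander: cream portable radio, 90 by 120 mm and 156 mm high, with a carrying loop up to 213 mm. Origin: centre of its underside.
- clock: Bystander: small round green alarm clock, 70 mm high, 50 mm wide foot. Origin: centre of its underside.
- book: Bystander: book lying flat, 150 (x) by 100 (y) by 22 mm. Origin: centre of its underside.
- mug: Bystander: blue mug, 80 mm in diameter, 90 mm high, handle at its +y side. Origin: centre of its underside.
Mind the look-alikes: they are no part of the job. What is shaped like the lamp but pink or purple is not meant.

How it is judged:
On the way:
1. the lamp is lifted clear of the table, upright (height (world z) of lamp above 0.035 m and angle between lamp's own z axis and vertical below 0.3 rad), for 0.2 s.
At the end, for the whole second after the job is handed in: The lamp stands released and at rest on the dock, its foot fully down between the cheeks: underside within 3 mm of the deck, axis within 7 mm of the dock's centre, upright within 0.05 rad (z of lamp in the frame of dock_seat between -0.003 and 0.003 m and horizontal distance between lamp and dock_seat below 0.007 m and angle between lamp's own z axis and vertical below 0.05 rad and contact force between lamp and the fingers below 0.1 N and linear speed of lamp below 0.02 m/s and angular speed of lamp below 0.1 rad/s); the robot touches nothing.
It fails at once if the radio, clock, book or mug is moved more than 25 mm or tipped over (distance of any of radio, clock, book, mug from where it was at the start of the episode above 0.025 m or angle between any of radio, clock, book, mug's own z axis and vertical above 0.35 rad).
It fails at once if the lamp is tipped by more than 0.6 rad (angle between lamp's own z axis and vertical above 0.6 rad).
It fails at once if the lamp is forced onto the dock with more than 50 N (contact force between lamp and dock above 50 N).
It also fails if it takes over 48 s, if anything falls off the work surface, if the arm or the gripper's body presses on something with over 40 N, if the wrist force passes 120 N, or if a joint passes its speed limit or range.

## Working session

There is one attempt and no reset: what is moved stays moved. The work goes in short steps, Python scripts to look and compute and a tool call to move; the robot and the scene stay as the last step left them, time stands still between calls to the robot, and variables do not carry over. Pictures are saved under pics/ and viewed, about 8 in all and at most 12, crops included, and the job is handed in when it is done.

Besides the shell and the picture viewer there is one more tool, called as name([rows], argument=value, ...), one row to a line, values as JSON. move_arm: Moves the arm, as the interface text tells. Its arguments: {"type":"object","properties":{"plan":{"type":"array","items":{"type":"array","items":{"type":"number"}}},"claw":{"type":"number"},"squeeze":{"type":"number"}},"required":["plan"]}

```bash
mkdir -p pics
cat > h.py <<'E'
import numpy as np, cv2
from bench import robot
from scipy.spatial.transform import Rotation as R
def info(n):
    c=robot.camera_info(n); K=np.array(c["intrinsics"]); k1=c["k1"]
    if "R" in c: Rc=np.array(c["R"]); t=np.array(c["t"]); return K,k1,Rc.T,-Rc.T@t
    o=robot.get_obs(); T=np.array(c["T_tool_cam"]); Rt=R.from_quat(o["ee_rot"]).as_matrix()
    return K,k1,Rt@T[:3,:3],Rt@T[:3,3]+np.array(o["ee_pos"])
def ray(I,u,v):
    K,k1,Rw,c=I
    p=cv2.undistortPoints(np.array([[[u,v]]],float),K,np.array([k1,0,0,0,0.]))[0,0]
    return Rw@np.array([p[0],p[1],1])
def pt(I,u,v,d): return I[3]+ray(I,u,v)*d
def onz(I,u,v,z):
    r=ray(I,u,v); return I[3]+r*(z-I[3][2])/r[2]
def grab(n,f):
    I=info(n); im,d=robot.grab_frame(n); cv2.imwrite(f"pics/{f}.png",im[:,:,::-1]); np.save(f"pics/{f}.npy",d); return I,im,d
E
python3 - <<'E'
from h import *
for n in("top","scene"):
    I,im,d=grab(n,n+"0"); print(n,I)
o=robot.get_obs(); print(o)
E
```

```text
top (array([[577.50931389,   0.        , 314.60857301],
       [  0.        , 577.50931389, 244.7826434 ],
       [  0.        ,   0.        ,   1.        ]]), -0.13665816253001742, array([[ 3.14605793e-03, -9.90486507e-01,  1.37573911e-01],
       [-9.99835378e-01, -6.57241617e-04,  1.81324428e-02],
       [-1.78695206e-02, -1.37608309e-01, -9.90325519e-01]]), array([ 0.38065917, -0.01719923,  1.68341902]))
scene (array([[596.07449195,   0.        , 312.000033  ],
       [  0.        , 596.07449195, 235.35390115],
       [  0.        ,   0.        ,   1.        ]]), -0.16329520715857684, array([[-0.04793797,  0.56902492, -0.82092179],
       [ 0.99878914,  0.03640356, -0.03309133],
       [ 0.01105469, -0.8215141 , -0.57008103]]), array([1.75159936, 0.05576687, 0.93220819]))
{'clock': 0.1, 'q': array([-1.41399506e+00,  3.42635121e-01,  1.52492560e+00,  1.56778905e-05,
        1.27541480e+00, -1.46033371e-01]), 'qd': array([ 0.00095027, -0.00288723, -0.00139827, -0.00087457,  0.0010152 ,
       -0.00123721]), 'effort': array([ 1.41378237e-03, -4.32004595e+01, -2.44695067e+01,  7.18890969e-02,
        5.25652757e-02, -5.60418493e-05]), 'ee_pos': array([ 0.15651201, -0.50068376,  0.18632238]), 'ee_rot': array([ 9.88558392e-01,  1.50837088e-01,  3.77513307e-06, -6.91464801e-04]), 'wrist_force': array([-0.7580208 , -0.88994767, -0.96863687]), 'ft_torque': array([ 0.00655584,  0.04754912, -0.00428693]), 'finger_gap': 0.09210523966844245}
```

View pics/top0.png

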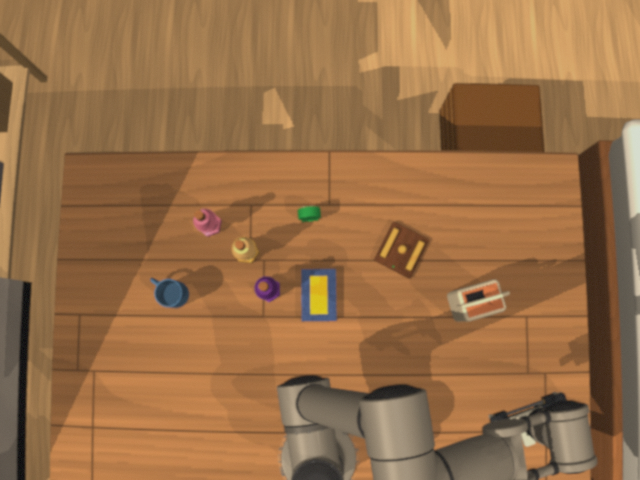

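View pics/scene0.png

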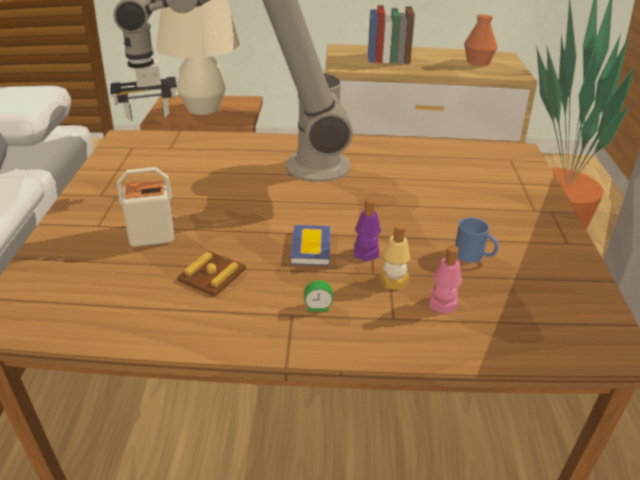

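The top view shows the yellow lamp at about (244,249), the purple one at (267,288), the pink one at (207,221) and the dock at (402,249). In the scene view the lamp is at (396,260) and the dock at (211,272). Next I'll enlarge the lamp and the dock.

Run:
```python
from h import *
t=cv2.imread("pics/top0.png"); s=cv2.imread("pics/scene0.png")
a=cv2.resize(t[215:285,365:440],(400,373),interpolation=cv2.INTER_CUBIC)
b=cv2.resize(t[225:275,215:270],(400,364),interpolation=cv2.INTER_CUBIC)
c=np.zeros((373,800,3),np.uint8); c[:,:400]=a; c[:364,400:]=b
cv2.imwrite("pics/crop1.png",c)
I=info("top"); S=info("scene"); d=np.load("pics/top0.npy"); ds=np.load("pics/scene0.npy")
print("knobtop",onz(I,243,243,.164),pt(I,243,243,d[243,243]))
print("knob scene",onz(S,400,230,.162),pt(S,399,233,ds[233,399]))
print("peg top",onz(I,402,249,.032), pt(I,402,249,d[249,402]), "peg scene",onz(S,211.5,266,.032))
hsv=cv2.cvtColor(t,cv2.COLOR_BGR2HSV); m=cv2.inRange(hsv,(18,110,140),(32,255,255)); m[:, :370]=0; m[:,440:]=0; m[:215]=0;m[285:]=0
n,l,st,ce=cv2.connectedComponentsWithStats(m)
for i in range(1,n):
    if st[i,4]<30: continue
    P=[]
    ys,xs=np.where(l==i)
    W=np.array([onz(I,x,y,.026)[:2] for x,y in zip(xs,ys)]); mu=W.mean(0); w,v=np.linalg.eigh(np.cov(W.T)); print(st[i,4],ce[i],mu,np.degrees(np.arctan2(v[1,1],v[0,1])),np.sqrt(w*12))
```

```text
knobtop [0.59641112 0.2018218  0.164     ] [0.59677002 0.20218614 0.16147249]
knob scene [0.60782234 0.21304727 0.162     ] [0.60627643 0.21173557 0.15246217]
peg top [ 0.59795088 -0.23923541  0.032     ] [ 0.59824568 -0.23953666  0.02975946] peg scene [ 0.60380413 -0.23796393  0.032     ]
176 [388.77840909 242.69886364] [ 0.61719325 -0.20193844] 152.51734665386704 [0.01653722 0.08975779]
184 [414.61956522 255.2173913 ] [ 0.58066063 -0.27644002] 152.60443597989294 [0.01715436 0.09381322]
42 [401.85714286 248.80952381] [ 0.59929885 -0.23963791] 129.00210690228784 [0.01742187 0.01994959]
```

View pics/crop1.png

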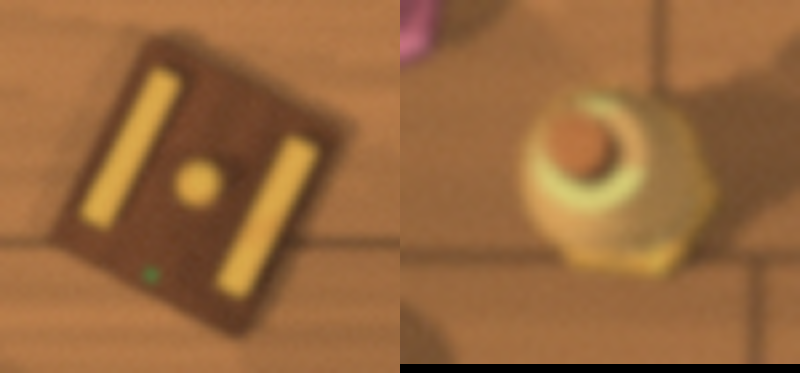

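The dock comes out at (0.599,-0.239), with its cheeks along -27.5° (about 92 mm long, which matches the 90 mm given). The lamp is near (0.60,0.207). In the crop, two of its foot flats run about 4° clockwise of the image's right axis. I'll start the approach now.

move_arm([
  [0.017,0.0275,0.025,0,0,0],
  [0.017,0.0275,0.025,0,0,0],
  [0.017,0.0275,0.025,0,0,0],
  [0.017,0.0275,0.025,0,0,0],
  [0.017,0.0275,0.025,0,0,0],
], claw=0.06, squeeze=25)

```text
clock: 0.52
ee_pos: [0.2419, -0.362, 0.3128]
ee_rot: [0.989, 0.151, -0.0, -0.0]
wrist_force: [0.8, 0.3, -0.4]
finger_gap: 0.0634
```

move_arm([
  [0.0215,0.035,0,0,0,0],
  [0.0215,0.035,0,0,0,0],
  [0.0215,0.035,0,0,0,0],
  [0.0215,0.035,0,0,0,0],
  [0.0215,0.035,0,0,0,0],
])

```text
clock: 0.93
ee_pos: [0.3494, -0.1867, 0.3119]
ee_rot: [0.989, 0.151, 0.0, 0.0]
wrist_force: [0.6, -0.8, 0.4]
finger_gap: 0.0597
```

move_arm([
  [0.0215,0.035,0,0,0,0],
  [0.0215,0.035,0,0,0,0],
  [0.0215,0.035,0,0,0,0],
  [0.0215,0.035,0,0,0,0],
  [0.0215,0.035,0,0,0,0],
])

```text
clock: 1.35
ee_pos: [0.457, -0.0115, 0.3118]
ee_rot: [0.989, 0.151, -0.0, 0.0]
wrist_force: [0.9, -0.9, 0.4]
finger_gap: 0.06
```

move_arm([
  [0.0215,0.035,0,0,0,0],
  [0.0215,0.035,0,0,0,0],
  [0.0215,0.035,0,0,0,0],
  [0.0215,0.035,0,0,0,0],
  [0,0,0,0,0,0],
])

```text
clock: 1.77
ee_pos: [0.5444, 0.1321, 0.3096]
ee_rot: [0.988, 0.153, -0.001, -0.001]
wrist_force: [-1.1, 0.0, -1.4]
finger_gap: 0.0601
```

Run:
```python
from h import *
I,im,d=grab("wrist","w1"); print(robot.get_obs()); print(I[2:])
```

```text
{'clock': 1.8167, 'q': array([9.63236400e-02, 3.48707187e-01, 1.18096597e+00, 4.28044551e-04,
       1.61492107e+00, 1.35978472e+00]), 'qd': array([-0.06254379, -0.05393468,  0.05040295, -0.02314855,  0.00532379,
       -0.03120451]), 'effort': array([  1.74058937, -45.01963735, -27.89984286,   0.42048787,
        -0.21082047,   0.34159854]), 'ee_pos': array([0.54315026, 0.12939018, 0.30990038]), 'ee_rot': array([ 9.88213815e-01,  1.53072396e-01, -1.48606490e-03, -2.99490348e-04]), 'wrist_force': array([-0.36578128, -0.57566764, -0.62991066]), 'ft_torque': array([-0.02382384,  0.01874103, -0.03913033]), 'finger_gap': 0.060027697162951234}
(array([[ 0.30323961, -0.9194389 , -0.25035543],
       [-0.95290923, -0.29344602, -0.07650778],
       [-0.00312158,  0.26176618, -0.96512627]]), array([0.60938751, 0.15309252, 0.50723031]))
```

View pics/w1.png

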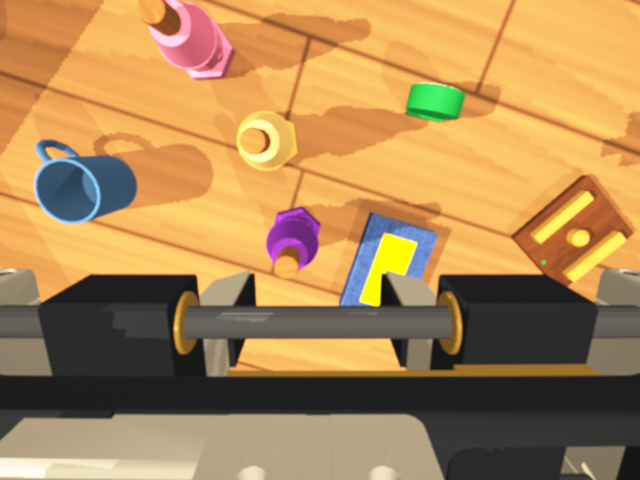

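The wrist view shows the lamp at about (265,140), with its foot visible at lower right near (285,150), and the dock at (578,238). The jaws are at the bottom. I'll crop both.

Run:
```python
from h import *
t=cv2.imread("pics/w1.png")
a=cv2.resize(t[100:180,225:310],None,fx=5.5,fy=5.5,interpolation=cv2.INTER_CUBIC)
cv2.imwrite("pics/crop2.png",a)
I=info("wrist"); d=np.load("pics/w1.npy")
# knob top: depth points above z=0.155 near lamp ; shade-top ring; body centroid
P=np.array([list(pt(I,u,v,d[v,u]))+[u,v] for v in range(100,180) for u in range(225,310) if d[v,u]>0])
for lo,hi in((.155,.175),(.117,.13),(.01,.03)):
    m=(P[:,2]>lo)&(P[:,2]<hi); Q=P[m]; print(lo,m.sum(),np.median(Q,0).round(4),(Q[:,:2].min(0)+Q[:,:2].max(0))/2,Q[:,:3].max(0)-Q[:,:3].min(0))
Tp=info("top"); print("top knob",onz(Tp,240,244.9,.164))
hsv=cv2.cvtColor(t,cv2.COLOR_BGR2HSV); m=cv2.inRange(hsv,(18,110,140),(32,255,255)); m[:, :515]=0; m[:175]=0;m[285:]=0
n,l,st,ce=cv2.connectedComponentsWithStats(m)
for i in range(1,n):
    if st[i,4]<60: continue
    ys,xs=np.where(l==i)
    W=np.array([onz(I,x,y,.026)[:2] for x,y in zip(xs,ys)],np.float32); r=cv2.minAreaRect(W*1000); print(st[i,4],ce[i],W.mean(0),r, np.degrees(np.arctan2(*np.linalg.eigh(np.cov(W.T))[1][::-1,1])))
```

```text
0.155 611 [5.897e-01 2.092e-01 1.640e-01 2.530e+02 1.410e+02] [0.58934458 0.20968795] [0.02488939 0.02551414 0.01162577]
0.117 771 [5.942e-01 2.013e-01 1.241e-01 2.670e+02 1.410e+02] [0.58906742 0.20939772] [0.04504137 0.0455793  0.01283213]
0.01 130 [5.981e-01 1.806e-01 2.190e-02 2.940e+02 1.415e+02] [0.58809603 0.18555322] [0.06271512 0.02490252 0.01430325]
top knob [0.59128524 0.20977862 0.164     ]
868 [531.62327189 187.71198157] [ 0.63794255 -0.14605589] ((634.8049926757812, -153.8735809326172), (45.28007507324219, 61.9877815246582), 17.758750915527344) 141.91870764194294
723 [623.0373444  184.37621024] [ 0.68061453 -0.26427552] ((674.45849609375, -259.48333740234375), (34.28523635864258, 67.3462142944336), 17.813112258911133) 87.709096438301
993 [561.9284995  216.41792548] [ 0.61455965 -0.2047988 ] ((614.5077514648438, -204.62127685546875), (22.055862426757812, 92.78750610351562), 62.88576126098633) 152.0287443196131
198 [633.9040404  222.03535354] [ 0.63862216 -0.30650595] ((639.3009033203125, -306.37725830078125), (57.05133819580078, 17.120038986206055), 49.14925003051758) 50.588539541288924
294 [578.13945578 237.42517007] [ 0.59448427 -0.24158101] ((594.7994384765625, -241.65087890625), (30.65479850769043, 24.054792404174805), 69.96646881103516) 89.33006293390969
1097 [595.60528715 255.99817685] [ 0.5771758  -0.27938864] ((574.958984375, -281.50799560546875), (34.912628173828125, 92.935302734375), 60.17597198486328) 151.40123047949282
194 [524.63402062 267.70618557] [ 0.5299803  -0.18906662] ((529.1338500976562, -191.3593292236328), (15.491934776306152, 41.65248107910156), 1.1582313776016235) 92.11246842024117
```

View pics/crop2.png

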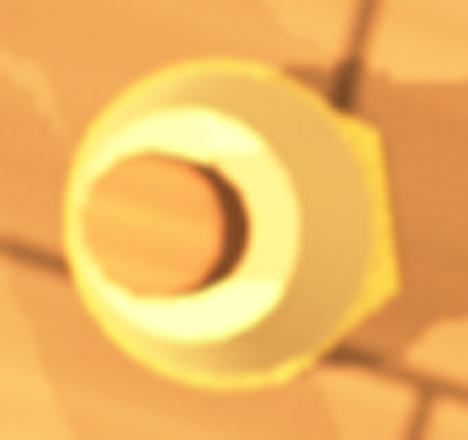

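The knob axis measures (0.5895,0.2095). Its top is at z 0.164 and it's 25–26 mm wide, which matches the lamp. The foot's right-hand flat runs between crop points (378,125) and (400,283). I'll move over the lamp, working out the flat's angle in the same step.

Run:
```python
from h import *
c=robot.camera_info("wrist"); o=robot.get_obs(); I=info("wrist")
for z in(0,.022):
    A=onz(I,225+378/5.5,100+125/5.5,z); B=onz(I,225+400/5.5,100+283/5.5,z); v=B-A
    n=np.array([v[1],-v[0]])/np.hypot(*v[:2]); print(z,A,B,np.linalg.norm(v),np.degrees(np.arctan2(v[1],v[0]))%60, n@(A[:2]-[.5895,.2095]))
Tp=info("top")
q=[(215+(x-400)/7.27,225+y/7.28) for x,y in((572,262),(665,272),(715,190))]
for z in(0,.022):
    W=[onz(Tp,*p,z) for p in q]
    for a,b in((0,1),(1,2)): v=W[b]-W[a]; print(z,W[a],np.linalg.norm(v),np.degrees(np.arctan2(v[1],v[0]))%60)
print(o["ee_pos"],o["clock"])
```

```text
0 [0.62101245 0.18955069 0.        ] [0.58596924 0.17325649 0.        ] 0.03864618553877408 24.93722358295102 -0.03137588437562875
0.022 [0.62046225 0.18786565 0.022     ] [0.58693823 0.17227784 0.022     ] 0.03697079461816487 24.937223582950878 -0.032671841444497
0 [0.56616095 0.23727576 0.        ] 0.03818576075824268 24.009603685237934
0 [0.56217582 0.19929852 0.        ] 0.038850695996194624 29.372433291063416
0.022 [0.56373669 0.23395012 0.022     ] 0.03768672473367943 24.009603685237877
0.022 [0.55980364 0.19646919 0.022     ] 0.038342970171267324 29.372433291063462
[0.54315026 0.12939018 0.30990038] 1.8167
```

move_arm([
  [0.022,0.034,-0.005,0,0,0],
  [0.0221,0.035,-0.005,0,0,0],
  [0,0,0,0,0,0],
  [0,0,0,0,0,0],
])

```text
clock: 2.15
ee_pos: [0.5865, 0.1956, 0.2999]
ee_rot: [0.988, 0.152, -0.002, 0.0]
wrist_force: [0.3, -0.4, 0.2]
finger_gap: 0.0601
```

The flats lie at about 25.5° (mod 60) and the dock's cheeks at about 32°, so the lamp needs a turn of about +6.5°. First I descend onto the knob.

move_arm([
  [0.003,0.014,-0.01,0,0,0],
  [0,0,-0.02,0,0,0],
  [0,0,-0.035,0,0,0],
  [0,0,-0.035,0,0,0],
  [0,0,0,0,0,0],
])

```text
clock: 2.57
ee_pos: [0.5853, 0.2075, 0.1952]
ee_rot: [0.989, 0.15, -0.006, 0.001]
wrist_force: [0.1, -0.7, -1.9]
finger_gap: 0.0601
```

move_arm([
  [0,0,-0.025,0,0,0],
  [0,0,-0.025,0,0,0],
  [0,0,-0.016,0,0,0],
  [0,0,0,0,0,0],
  [0,0,0,0,0,0],
])

```text
clock: 2.98
ee_pos: [0.59, 0.2089, 0.1376]
ee_rot: [0.989, 0.15, 0.0, 0.0]
wrist_force: [0.7, -0.6, 0.1]
finger_gap: 0.0601
```

move_arm([
  [0,0,-0.006,0,0,0],
  [0,0,0,0,0,0],
])

```text
clock: 3.15
ee_pos: [0.5904, 0.2093, 0.1313]
ee_rot: [0.989, 0.151, 0.001, -0.0]
wrist_force: [-0.1, 0.1, -0.1]
finger_gap: 0.0601
```

move_arm([
  [0,0,0,0,0,0],
  [0,0,0,0,0,0],
  [0,0,0,0,0,0],
  [0,0,0,0,0,0],
  [0,0,0,0,0,0],
], claw=0.0, squeeze=30)

```text
clock: 3.57
ee_pos: [0.5898, 0.2094, 0.1302]
ee_rot: [0.989, 0.151, 0.0, 0.0]
wrist_force: [-1.0, 0.2, -0.5]
finger_gap: 0.0314
```

move_arm([
  [0,0,0,0,0,0],
  [0,0,0.01,0,0,0],
  [0,0,0.02,0,0,0],
  [0,0,0.03,0,0,0],
  [0,0,0.03,0,0,0],
])

```text
clock: 3.98
ee_pos: [0.5891, 0.2092, 0.2211]
ee_rot: [0.989, 0.151, -0.001, 0.0]
wrist_force: [0.7, 0.7, 0.2]
finger_gap: 0.0011
```

The fingers were still closing when the lift began, so they missed the knob: the gap is now 1 mm. I'll check the lamp.

Run:
```python
from h import *
I,im,d=grab("top","t2")
t=im[:,:,::-1]; a=cv2.resize(t[200:310,180:320],(770,605)); cv2.imwrite("pics/t2c.png",cv2.resize(a,(700,550)))
S,im,ds=grab("scene","s2"); cv2.imwrite("pics/s2c.png",cv2.resize(im[190:310,340:480,::-1],None,fx=4,fy=4))
P=np.array([list(pt(S,u,v,ds[v,u])) for v in range(215,300) for u in range(370,425) if ds[v,u]>0])
m=(P[:,2]>.155)&(P[:,2]<.17); print(P[m].mean(0),m.sum(), robot.get_obs()["wrist_force"])
s0=cv2.imread("pics/scene0.png"); print(cv2.absdiff(s0,im[:,:,::-1])[215:300,370:425].mean())
```

```text
[0.59866959 0.21142897 0.16219152] 80 [ 0.13484213 -0.04073556  0.32352767]
6.8500534759358285
```

View pics/s2c.png

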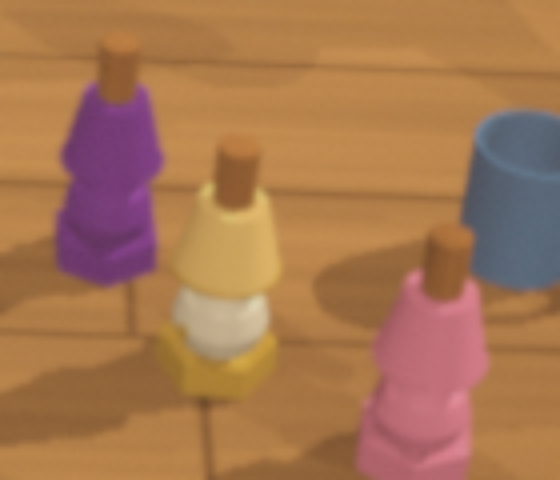

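The lamp stands upright and undisturbed, but I'd expect the gripper to show above it in this crop. I'll look at the full scene.

Run:
```python
from h import *
t=cv2.imread("pics/t2.png"); s=cv2.imread("pics/s2.png"); cv2.imwrite("pics/both.png",np.hstack([cv2.resize(s,(440,330)),cv2.resize(t[140:390,140:480],(360,265)).copy() if 0 else cv2.resize(t[120:480,160:560],(360,330))]))
for n in("scene","top"):
    c=robot.camera_info(n); print(n,[cv2.projectPoints(np.array([p],float),cv2.Rodrigues(np.array(c["R"]))[0],np.array(c["t"]),np.array(c["intrinsics"]),np.array([c["k1"],0,0,0,0.]))[0].ravel().round(1) for p in([.589,.209,.221],[.5895,.2095,.164],[.599,-.2396,.032])])
```

```text
scene [array([400. , 203.9]), array([398. , 224.8]), array([211.2, 264.8])]
top [array([237.1, 242.7]), array([240.1, 245.6]), array([402.1, 248.6])]
```

View pics/both.png

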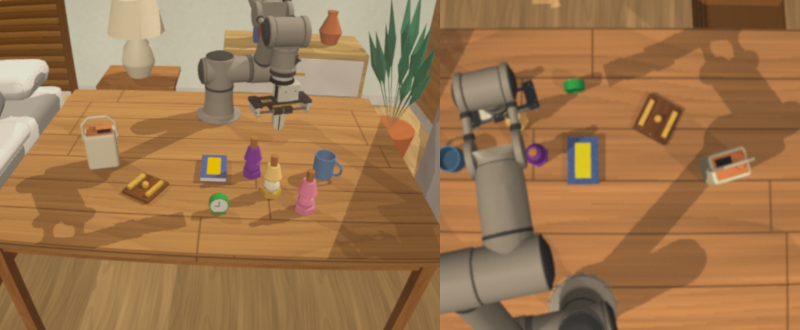

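The fingertips appear near scene row 187, but the reported pose projects to row 204. I'll compare against the first picture and take a wrist view.

Run:
```python
from h import *
I,im,d=grab("wrist","w2"); S,sim,ds=grab("scene","s3"); o=robot.get_obs(); print(o["ee_pos"],o["q"],o["finger_gap"])
s0=cv2.imread("pics/scene0.png")
c=robot.camera_info("scene"); pr=lambda p:cv2.projectPoints(np.array([p],float),cv2.Rodrigues(np.array(c["R"]))[0],np.array(c["t"]),np.array(c["intrinsics"]),np.array([c["k1"],0,0,0,0.]))[0].ravel().round(1)
print("init tip",pr([.1565,-.5007,.1863]),"now",pr(o["ee_pos"]))
a=cv2.resize(s0[60:150,90:190],(400,360)); b=cv2.resize(sim[130:230,340:450,::-1],(400,360))
cv2.imwrite("pics/cmp.png",np.vstack([np.hstack([a,b]),np.pad(cv2.resize(im[:,:,::-1],(320,240)),((0,0),(0,480),(0,0)))]))
# tip z from scene depth
P=np.array([list(pt(S,u,v,ds[v,u]))+[u,v] for v in range(140,222) for u in range(370,440) if ds[v,u]>0])
m=(abs(P[:,0]-o["ee_pos"][0])<.06)&(abs(P[:,1]-o["ee_pos"][1])<.06)&(P[:,2]>.17); Q=P[m]; print(m.sum(),Q[np.argsort(Q[:,2])][:6].round(3))
```

```text
[0.59009945 0.209449   0.22146689] [ 2.18817955e-01  5.11293248e-01  1.16178804e+00 -1.17305314e-04
  1.46588422e+00  1.48678357e+00] 0.000506602667569532
init tip [149.2 130.1] now [400.3 204. ]
1702 [[6.00e-01 2.15e-01 2.64e-01 4.05e+02 1.90e+02]
 [6.01e-01 2.11e-01 2.65e-01 4.03e+02 1.90e+02]
 [6.02e-01 2.13e-01 2.66e-01 4.04e+02 1.90e+02]
 [5.97e-01 2.15e-01 2.66e-01 4.05e+02 1.89e+02]
 [6.03e-01 2.08e-01 2.66e-01 4.02e+02 1.90e+02]
 [6.00e-01 2.06e-01 2.67e-01 4.01e+02 1.89e+02]]
```

View pics/cmp.png

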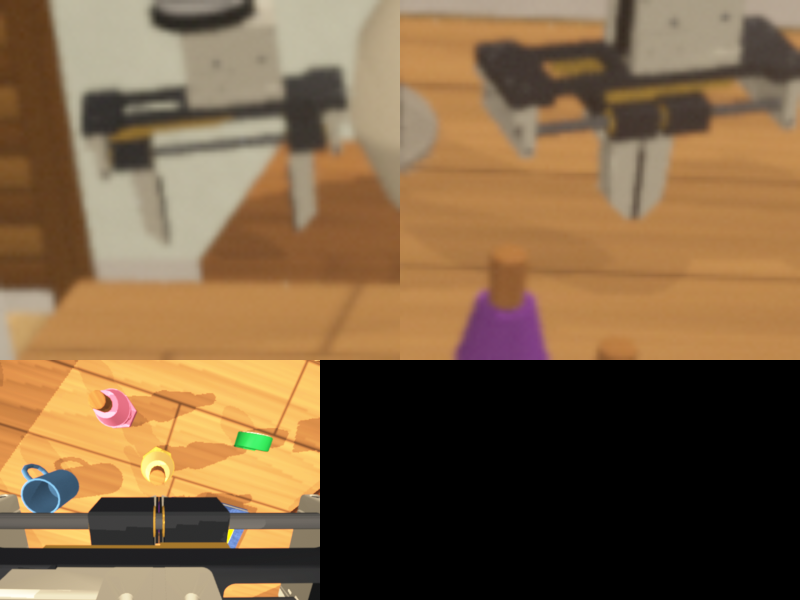

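The measured fingertips are at z≈0.264 while the reported TCP is 0.2215. The first picture shows the same offset, so the real tips end about 43 mm above the reported TCP. At my grasp they were at about 0.173, just over the knob top at 0.164, which explains the miss. I'll check grip_depth and reopen the gripper.

Run:
```python
from h import *
print(robot.grip_depth)
```

```text
0.0188
```

move_arm([
  [0,0,0,0,0,0],
  [0,0,0,0,0,0],
  [0,0,0,0,0,0],
  [0,0,0,0,0,0],
  [0,0,0,0,0,0],
], claw=0.06)

```text
clock: 4.6
ee_pos: [0.5895, 0.2093, 0.2193]
ee_rot: [0.989, 0.151, -0.001, 0.0]
wrist_force: [-0.6, -0.0, 0.0]
finger_gap: 0.0291
```

move_arm([
  [0,0,0,0,0,0],
  [0,0,0,0,0,0],
  [0,0,0,0,0,0],
  [0,0,0,0,0,0],
  [0,0,-0.01,0,0,0],
])

```text
clock: 5.02
ee_pos: [0.5907, 0.2096, 0.2117]
ee_rot: [0.989, 0.151, 0.002, -0.0]
wrist_force: [-0.1, 0.5, 0.7]
finger_gap: 0.0588
```

move_arm([
  [0,0,-0.025,0,0,0],
  [0,0,-0.03,0,0,0],
  [0,0,-0.025,0,0,0],
  [0,0,-0.01,0,0,0],
  [0,0,0,0,0,0],
])

```text
clock: 5.43
ee_pos: [0.5877, 0.2089, 0.1167]
ee_rot: [0.989, 0.151, -0.003, 0.0]
wrist_force: [-0.4, -0.2, 0.0]
finger_gap: 0.0602
```

move_arm([
  [0,0,-0.01,0,0,0],
  [0,0,-0.01,0,0,0],
  [0,0,-0.007,0,0,0],
  [0,0,0,0,0,0],
])

```text
clock: 5.77
ee_pos: [0.589, 0.2092, 0.0917]
ee_rot: [0.989, 0.151, -0.001, 0.0]
wrist_force: [0.5, 0.6, -0.8]
finger_gap: 0.06
```

Run:
```python
from h import *
S,sim,ds=grab("scene","s4"); o=robot.get_obs(); print(o["ee_pos"],o["wrist_force"],o["ft_torque"])
cv2.imwrite("pics/s4c.png",cv2.resize(sim[160:310,330:470,::-1],None,fx=4,fy=4))
```

```text
[0.5893814  0.20928466 0.09250638] [-0.18666224 -0.22350931  0.84030052] [-0.02337203 -0.02374746 -0.01794955]
```

View pics/s4c.png

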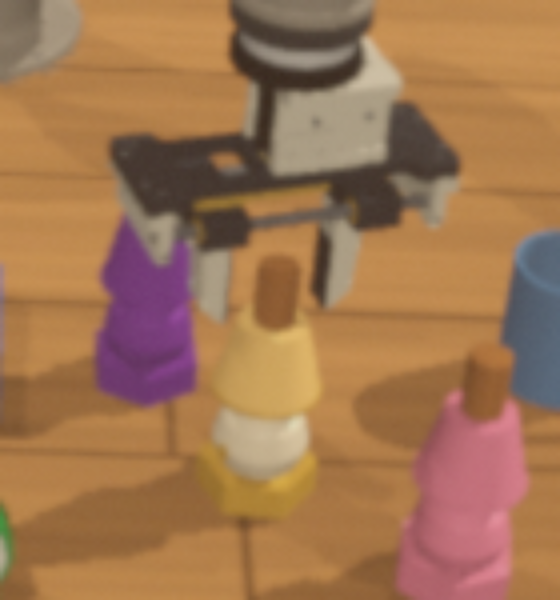

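The open fingers straddle the knob (crop about (278,290)), with the tips just above the shade top, so a grasp here is right. I'll close and wait.

move_arm([
  [0,0,0,0,0,0],
  [0,0,0,0,0,0],
  [0,0,0,0,0,0],
  [0,0,0,0,0,0],
  [0,0,0,0,0,0],
], claw=0.0, squeeze=35)

```text
clock: 6.23
ee_pos: [0.5898, 0.2094, 0.0933]
ee_rot: [0.989, 0.151, 0.0, 0.0]
wrist_force: [0.0, 0.4, -0.0]
finger_gap: 0.0311
```

move_arm([
  [0,0,0,0,0,0],
  [0,0,0,0,0,0],
  [0,0,0,0,0,0],
  [0,0,0,0,0,0],
])

```text
clock: 6.57
ee_pos: [0.5896, 0.2097, 0.0931]
ee_rot: [0.989, 0.151, 0.0, -0.0]
wrist_force: [-0.9, 2.2, 1.7]
finger_gap: 0.0255
```

The knob is held (gap 25.5 mm). Now I lift.

move_arm([
  [0,0,0.01,0,0,0],
  [0,0,0.02,0,0,0],
  [0,0,0.02,0,0,0],
  [0,0,0.02,0,0,0],
  [0,0,0.02,0,0,0],
])

```text
clock: 6.98
ee_pos: [0.5889, 0.2087, 0.1832]
ee_rot: [0.989, 0.151, -0.001, 0.0]
wrist_force: [0.4, 0.9, -5.5]
finger_gap: 0.0252
```

move_arm([
  [0,0,0.02,0,0,0],
  [0,0,0.01,0,0,0],
  [0,-0.01,0.005,0,0,0.02],
  [0,-0.02,0,0,0,0.03],
  [0,-0.02,0,0,0,0.03],
])

```text
clock: 7.4
ee_pos: [0.5891, 0.159, 0.2174]
ee_rot: [0.981, 0.192, -0.001, 0.0]
wrist_force: [0.7, -0.6, -5.9]
finger_gap: 0.0257
```

move_arm([
  [0,-0.025,0,0,0,0.01],
  [0,-0.03,0,0,0,0.01],
  [0,-0.03,0,0,0,0.01],
  [0,-0.03,0,0,0,0],
  [0,-0.03,0,0,0,0],
])

```text
clock: 7.82
ee_pos: [0.5888, 0.0128, 0.217]
ee_rot: [0.979, 0.205, -0.001, -0.0]
wrist_force: [0.8, -0.8, -6.0]
finger_gap: 0.0254
```

move_arm([
  [0.001,-0.03,0,0,0,0],
  [0.001,-0.03,0,0,0,0],
  [0.001,-0.03,0,0,0,0],
  [0.001,-0.03,0,0,0,0],
  [0.001,-0.03,0,0,0,0],
])

```text
clock: 8.23
ee_pos: [0.5937, -0.1372, 0.217]
ee_rot: [0.979, 0.205, -0.001, -0.0]
wrist_force: [0.8, 0.6, -5.3]
finger_gap: 0.0255
```

move_arm([
  [0.001,-0.03,0,0,0,0],
  [0.001,-0.03,0,0,0,0],
  [0,-0.02,0,0,0,0],
  [0,-0.01,0,0,0,0],
  [0,0,0,0,0,0],
])

```text
clock: 8.65
ee_pos: [0.5957, -0.2279, 0.2166]
ee_rot: [0.979, 0.203, -0.001, -0.0]
wrist_force: [-0.5, 1.2, -5.2]
finger_gap: 0.0249
```

Run:
```python
from h import *
S,sim,ds=grab("scene","s5"); o=robot.get_obs(); print(o["clock"],o["ee_pos"],o["wrist_force"],o["finger_gap"],R.from_quat(o["ee_rot"]).as_euler("xyz"))
I,im,d=grab("wrist","w5")
a=cv2.resize(sim[205:305,150:280,::-1],(585,450)); b=cv2.resize(im[:,:,::-1],(200,150))
v=np.zeros((600,585,3),np.uint8); v[:450]=a; v[450:,:200]=b; cv2.imwrite("pics/v5.png",v)
```

```text
8.7 [ 0.59605924 -0.2259425   0.2169163 ] [-0.1903015   0.27076738 -6.06243777] 0.025312258037457274 [-3.13970613e+00  1.15357787e-03  4.11150360e-01]
```

View pics/v5.png

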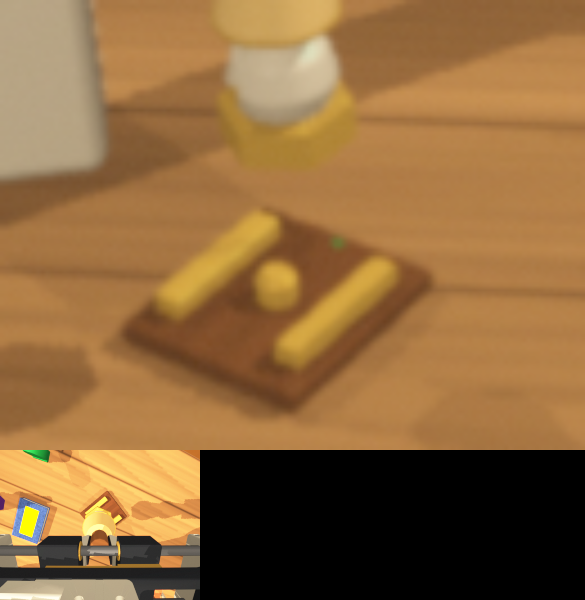

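The lamp hangs upright above the dock, its foot's lower corners at about (300,165) and (355,122) in the crop, and the front-right flat looks roughly parallel to the cheeks. I'll fit model outlines of the foot and cheeks in the scene camera to get numbers.

```bash
cat > fit.py <<'E'
from h import *
from scipy.optimize import minimize
def fit(cam,img,prisms,x0,roi,zb,lo=(18,120,90),hi=(30,255,255)):
    """prisms(x)->list of (N,3) point sets; fit silhouettes to brass mask in roi"""
    c=robot.camera_info(cam); rv=cv2.Rodrigues(np.array(c["R"]))[0]; u0,v0,u1,v1=roi; s=8
    big=cv2.resize(img[v0:v1,u0:u1],None,fx=s,fy=s,interpolation=cv2.INTER_CUBIC)
    m=cv2.inRange(cv2.cvtColor(big,cv2.COLOR_BGR2HSV),lo,hi)>0
    def rend(x):
        o=np.zeros(m.shape,np.uint8)
        for P in prisms(x):
            p=cv2.projectPoints(P,rv,np.array(c["t"]),np.array(c["intrinsics"]),np.array([c["k1"],0,0,0,0.]))[0][:,0]
            p=((p+.5-[u0,v0])*s).astype(np.float32)
            cv2.fillConvexPoly(o,cv2.convexHull(p).round().astype(np.int32),1)
        return o>0
    f=lambda x:1-(m&rend(x)).sum()/(m|rend(x)).sum()
    best=None
    for a in x0:
        r=minimize(f,a,method="Nelder-Mead",options=dict(initial_simplex=np.array([a]+[np.array(a)+np.eye(len(a))[i]*(.004 if i<len(a)-1 else .1) for i in range(len(a))]),xatol=1e-4,fatol=1e-5))
        if best is None or r.fun<best.fun: best=r
    return best,m,rend(best.x)
def ext(xy,z0,z1): return np.vstack([np.c_[xy,np.full(len(xy),z)] for z in(z0,z1)])
def rot(a): return np.array([[np.cos(a),-np.sin(a)],[np.sin(a),np.cos(a)]])
def cheeks(x,w=.0165):
    out=[]
    for s in(1,-1):
        y=np.array([.03325,.03325+w])*s
        out.append(ext(np.array([(i,j) for i in(-.045,.045) for j in y])@rot(x[2]).T+x[:2],.014,.026))
    peg=np.array([(.012*np.cos(t),.012*np.sin(t)) for t in np.linspace(0,6.28,24)])
    out.append(np.vstack([ext(peg+x[:2],.014,.026),ext(peg*.6+x[:2],.026,.032)]))
    return out
def foot(x):  # x,y,z,flat angle
    k=np.arange(6)*np.pi/3+x[3]+np.pi/6
    return [ext(.03695*np.c_[np.cos(k),np.sin(k)]+x[:2],x[2],x[2]+.022)]
E
python3 - <<'E'
from fit import *
s=cv2.imread("pics/s5.png"); t=cv2.imread("pics/top0.png"); vis=[]
for cam,im,roi in(("top",t,(375,225,430,275)),("scene",s,(180,248,242,290))):
    b,m,r=fit(cam,im,cheeks,[[.599,-.24,-.48]],roi,0); print(cam,b.x,np.degrees(b.x[2])%60,b.fun)
    vis.append((m,r))
b,m,r=fit("scene",s,foot,[[.596,-.227,.124,np.radians(a)] for a in(5,25,45)],(192,221,236,246),0); print("foot",b.x,np.degrees(b.x[3])%60,b.fun); vis.append((m,r))
v=np.zeros((420,1500,3),np.uint8);x=0
for m,r in vis:
    v[:m.shape[0],x:x+m.shape[1],2]=m*255; v[:m.shape[0],x:x+m.shape[1],1]=r*255; x+=m.shape[1]+8
cv2.imwrite("pics/fit.png",cv2.resize(v[:,:x],None,fx=.55,fy=.55))
E
```

```text
top [ 0.60061728 -0.24029335 -0.47934341] 32.535645871896776 0.12642345721104675
scene [ 0.59685951 -0.24131648 -0.47638982] 32.70487389648787 0.06360283122320809
foot [ 0.59980277 -0.22494492  0.12516339  0.0012187 ] 0.06982622998937504 0.38704823397444665
```

View pics/fit.png

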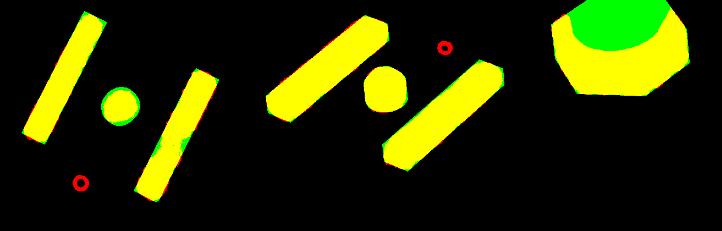

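Both fits are clean: the dock is at 32.6° mod 60 in both cameras, and the foot's flats are at about 30.1°, so +2.5° remains. The dock centre averages about (0.5965,-0.2413). I'll turn, centre and lower to just above the peg, then fit again.

move_arm([
  [0,-0.008,-0.01,0,0,0.02],
  [0,-0.0075,-0.02,0,0,0.02],
  [0,0,-0.02,0,0,0],
  [0,0,-0.015,0,0,0],
  [0,0,-0.008,0,0,0],
])

```text
clock: 9.17
ee_pos: [0.5957, -0.2385, 0.1426]
ee_rot: [0.974, 0.225, -0.001, -0.002]
wrist_force: [0.6, 0.4, -5.9]
finger_gap: 0.0254
```

move_arm([
  [0,0,0,0,0,0],
  [0,0,0,0,0,0],
  [0,0,0,0,0,0],
  [0,0,0,0,0,0],
])

```text
clock: 9.5
ee_pos: [0.5975, -0.2411, 0.1465]
ee_rot: [0.974, 0.225, 0.001, 0.001]
wrist_force: [-0.3, 0.7, -6.0]
finger_gap: 0.0255
```

Run:
```python
from fit import *
S,sim,ds=grab("scene","s6"); o=robot.get_obs(); print(o["clock"],o["ee_pos"],o["wrist_force"],o["finger_gap"],R.from_quat(o["ee_rot"]).as_euler("xyz"))
s=cv2.imread("pics/s6.png"); s=s.copy(); 
zb=o["ee_pos"][2]-.0925
c=robot.camera_info("scene")
p=cv2.projectPoints(np.array([[*o["ee_pos"][:2],zb+.01]]),cv2.Rodrigues(np.array(c["R"]))[0],np.array(c["t"]),np.array(c["intrinsics"]),np.array([c["k1"],0,0,0,0.]))[0].ravel(); print(zb,p)
u,v=p.round().astype(int)
f3=lambda x:foot([x[0],x[1],zb,x[2]])
roi=(u-22,v-9,u+22,v+15)
b,m,r=fit("scene",s,f3,[[*o["ee_pos"][:2],np.radians(a)] for a in(0,3)],roi,0); print("foot fixed z",b.x,30+np.degrees(b.x[2]),b.fun)
vis=np.zeros(m.shape+(3,),np.uint8); vis[...,2]=m*255; vis[...,1]=r*255
crop=cv2.resize(s[205:305,150:280],(585,450)); w=cv2.resize(vis,None,fx=.6,fy=.6); V=np.zeros((600,585,3),np.uint8); V[:450]=crop; V[450:450+w.shape[0],:w.shape[1]]=w; cv2.imwrite("pics/v6.png",V)
```

```text
9.55 [ 0.59734164 -0.24122663  0.14632268] [ 0.48750395 -0.44288838 -4.90144488] 0.02534034104513664 [ 3.13959304e+00 -1.38269293e-03  4.53122924e-01]
0.05382267860192827 [209.54950349 254.04642939]
foot fixed z [ 0.63799793 -0.23927404  0.43635338] 55.00120697049704 0.4155304289990023
```

View pics/v6.png

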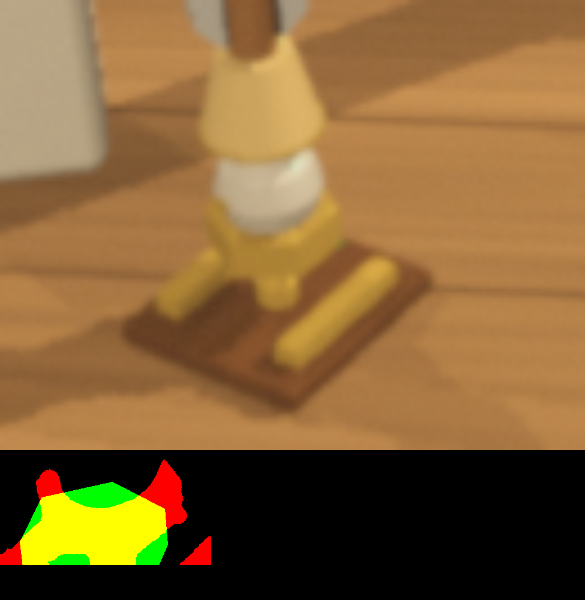

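The view shows the foot just above the peg, its lower-right edge (290,278)→(340,235) parallel to the right cheek. The automatic fit was spoiled because the foot merges with the cheek and peg. That was my last viewable picture, so I'll refit by number, rendering the foot, cheeks and peg together and ignoring the body's pixels.

```bash
cat > fit2.py <<'E'
from fit import *
def fit2(im,zb,dock,x0,v0=247):
    c=robot.camera_info("scene"); rv=cv2.Rodrigues(np.array(c["R"]))[0]; u0,u1,v1=178,246,292; s=8
    big=cv2.resize(im[v0:v1,u0:u1],None,fx=s,fy=s,interpolation=cv2.INTER_CUBIC); h=cv2.cvtColor(big,cv2.COLOR_BGR2HSV)
    m=cv2.inRange(h,(18,120,60),(32,255,255))>0; dc=cv2.dilate(cv2.inRange(h,(0,0,90),(179,95,255)),np.ones((9,9)))>0
    def rend(x):
        o=np.zeros(m.shape,np.uint8)
        for P in cheeks(dock)+foot([x[0],x[1],zb,x[2]]):
            p=cv2.projectPoints(P,rv,np.array(c["t"]),np.array(c["intrinsics"]),np.array([c["k1"],0,0,0,0.]))[0][:,0]
            cv2.fillConvexPoly(o,cv2.convexHull(((p+.5-[u0,v0])*s).astype(np.float32)).round().astype(np.int32),1)
        return o>0
    f=lambda x:((m^rend(x))&~dc).sum()/((m|rend(x))&~dc).sum()
    return min((minimize(f,a,method="Nelder-Mead",options=dict(initial_simplex=np.array([a,a+np.array([.003,0,0]),a+np.array([0,.003,0]),a+np.array([0,0,.08])]),xatol=1e-4,fatol=1e-5)) for a in map(np.array,x0)),key=lambda r:r.fun)
E
python3 - <<'E'
from fit2 import *
D=[.59686,-.24132,-.4764]
b5,_,_=fit("scene",cv2.imread("pics/s5.png"),lambda x:foot([x[0],x[1],.1242,x[2]]),[[.596,-.227,0.]],(192,229,236,246),0); print("s5 z fixed",b5.x,30+np.degrees(b5.x[2]),b5.fun,"off",b5.x[:2]-[.59606,-.22594])
for zb in(.0525,.0538): 
    r=fit2(cv2.imread("pics/s6.png"),zb,D,[[.597,-.241,.03],[.594,-.241,.08]]); print(zb,r.x,30+np.degrees(r.x[2]),r.fun,"rel dock",r.x[:2]-D[:2])
E
```

```text
s5 z fixed [ 0.59837768 -0.22544132 -0.00270218] 29.845176663166313 0.14682281500759053 off [0.00231768 0.00049868]
0.0525 [ 0.59807711 -0.23889949  0.0444028 ] 32.54409314273605 0.05066573773029881 rel dock [0.00121711 0.00242051]
0.0538 [ 0.59994518 -0.23845205  0.03571894] 32.0465446440605 0.050758279170535436 rel dock [0.00308518 0.00286795]
```

The angle agrees: 32.0–32.5° for the foot against 32.6° for the dock. The foot sits about (+2,+2.6) mm off the dock's centre, so I'll correct that and go down slowly, watching the force (the lamp's weight alone reads about -5.7 N).

move_arm([
  [-0.002,-0.0025,-0.004,0,0,0.005],
  [0,0,-0.006,0,0,0],
  [0,0,-0.006,0,0,0],
  [0,0,-0.004,0,0,0],
  [0,0,0,0,0,0],
])

```text
clock: 9.97
ee_pos: [0.5938, -0.2433, 0.1232]
ee_rot: [0.974, 0.227, -0.001, -0.001]
wrist_force: [-0.8, -0.6, -6.0]
finger_gap: 0.0256
```

move_arm([
  [0,0,-0.001,0,0,0],
  [0,0,-0.001,0,0,0],
  [0,0,-0.001,0,0,0],
  [0,0,0,0,0,0],
])

```text
clock: 10.3
ee_pos: [0.5947, -0.2437, 0.1219]
ee_rot: [0.974, 0.227, 0.0, 0.0]
wrist_force: [-0.1, -0.2, -7.4]
finger_gap: 0.0257
```

move_arm([
  [0,0,-0.001,0,0,0],
  [0,0,-0.001,0,0,0],
  [0,0,-0.001,0,0,0],
  [0,0,0,0,0,0],
])

```text
clock: 10.63
ee_pos: [0.5945, -0.2436, 0.1187]
ee_rot: [0.974, 0.227, -0.0, -0.0]
wrist_force: [1.0, 0.2, -5.8]
finger_gap: 0.0255
```

move_arm([
  [0,0,-0.001,0,0,0],
  [0,0,-0.001,0,0,0],
  [0,0,0,0,0,0],
])

```text
clock: 10.88
ee_pos: [0.5945, -0.2436, 0.1167]
ee_rot: [0.974, 0.227, -0.0, -0.0]
wrist_force: [-0.8, -1.5, -6.0]
finger_gap: 0.0253
```

The foot's underside is now at about 0.0236, below the cheek tops (0.026), with no contact force. Continuing.

move_arm([
  [0,0,-0.001,0,0,0],
  [0,0,-0.001,0,0,0],
  [0,0,0,0,0,0],
])

```text
clock: 11.13
ee_pos: [0.5945, -0.2436, 0.1147]
ee_rot: [0.974, 0.227, -0.0, -0.0]
wrist_force: [0.9, 0.8, -5.9]
finger_gap: 0.0257
```

move_arm([
  [0,0,-0.001,0,0,0],
  [0,0,-0.001,0,0,0],
  [0,0,0,0,0,0],
])

```text
clock: 11.38
ee_pos: [0.5945, -0.2436, 0.1127]
ee_rot: [0.974, 0.227, -0.0, -0.0]
wrist_force: [0.1, 0.4, -5.7]
finger_gap: 0.0253
```

move_arm([
  [0,0,-0.001,0,0,0],
  [0,0,-0.001,0,0,0],
  [0,0,-0.001,0,0,0],
  [0,0,0,0,0,0],
])

```text
clock: 11.72
ee_pos: [0.5945, -0.2436, 0.1096]
ee_rot: [0.974, 0.227, -0.0, -0.0]
wrist_force: [-1.3, -0.6, -6.2]
finger_gap: 0.0252
```

move_arm([
  [0,0,-0.001,0,0,0],
  [0,0,-0.001,0,0,0],
  [0,0,0,0,0,0],
])

```text
clock: 11.97
ee_pos: [0.5945, -0.2436, 0.1077]
ee_rot: [0.974, 0.227, -0.0, -0.0]
wrist_force: [0.1, -0.1, -5.8]
finger_gap: 0.0253
```

move_arm([
  [0,0,-0.0005,0,0,0],
  [0,0,0,0,0,0],
])

```text
clock: 12.13
ee_pos: [0.5946, -0.2436, 0.1074]
ee_rot: [0.974, 0.227, -0.0, 0.0]
wrist_force: [0.2, -0.0, -6.5]
finger_gap: 0.0256
```

move_arm([
  [0,0,-0.0005,0,0,0],
  [0,0,0,0,0,0],
])

```text
clock: 12.3
ee_pos: [0.5948, -0.2437, 0.1072]
ee_rot: [0.974, 0.227, 0.0, 0.0]
wrist_force: [-0.6, -0.5, -5.0]
finger_gap: 0.0253
```

move_arm([
  [0,0,-0.0005,0,0,0],
  [0,0,0,0,0,0],
])

```text
clock: 12.47
ee_pos: [0.5949, -0.2437, 0.1071]
ee_rot: [0.974, 0.227, 0.0, 0.0]
wrist_force: [-1.8, 0.3, -1.4]
finger_gap: 0.0252
```

Contact comes at TCP z 0.1071, which puts the foot at 0.1071-0.0931 = 0.0140, exactly deck height. I'll release.

move_arm([
  [0,0,0,0,0,0],
  [0,0,0,0,0,0],
  [0,0,0,0,0,0],
  [0,0,0,0,0,0],
  [0,0,0,0,0,0],
], claw=0.06)

```text
clock: 12.88
ee_pos: [0.5949, -0.2439, 0.1067]
ee_rot: [0.974, 0.227, 0.0, 0.0]
wrist_force: [-0.2, 0.8, 0.4]
finger_gap: 0.054
```

move_arm([
  [0,0,0,0,0,0],
  [0,0,0,0,0,0],
  [0,0,0,0,0,0],
])

```text
clock: 13.13
ee_pos: [0.5947, -0.2437, 0.1065]
ee_rot: [0.974, 0.227, 0.0, 0.0]
wrist_force: [-0.3, 0.7, 0.2]
finger_gap: 0.0599
```

move_arm([
  [0,0,0.01,0,0,0],
  [0,0,0.02,0,0,0],
  [0,0,0.03,0,0,0],
  [0,0,0.03,0,0,0],
  [0,0,0.03,0,0,0],
])

```text
clock: 13.55
ee_pos: [0.5945, -0.2435, 0.2286]
ee_rot: [0.974, 0.227, 0.0, 0.0]
wrist_force: [0.8, -0.6, -0.9]
finger_gap: 0.0599
```

move_arm([
  [0,0,0.01,0,0,0],
  [0,0,0,0,0,0],
  [0,0,0,0,0,0],
  [0,0,0,0,0,0],
])

```text
clock: 13.88
ee_pos: [0.5939, -0.2432, 0.2344]
ee_rot: [0.974, 0.227, -0.001, -0.001]
wrist_force: [0.5, -0.5, -1.9]
finger_gap: 0.0603
```

Run:
```python
from fit2 import *
S,im,ds=grab("scene","s7"); o=robot.get_obs(); print(o["clock"],o["ee_pos"],o["wrist_force"],o["finger_gap"])
D=[.59686,-.24132,-.4764]
for zb in(.012,.014,.016,.022,.026):
    r=fit2(im[:,:,::-1].copy(),zb,D,[[.597,-.241,.04]],255); print(zb,r.x,30+np.degrees(r.x[2]),r.fun)
P=np.array([list(pt(S,u,v,ds[v,u]))for v in range(205,260) for u in range(190,235) if ds[v,u]>0])
m=(np.hypot(P[:,0]-.597,P[:,1]+.2415)<.016)&(P[:,2]>.14)&(P[:,2]<.2); print("knob",m.sum(),P[m].min(0),P[m].max(0),(P[m].min(0)+P[m].max(0))/2)
```

```text
13.9333 [ 0.59379659 -0.24323729  0.23416287] [-0.78989963 -0.39957436 -0.52335987] 0.05982639536926697
0.012 [ 0.59511786 -0.24107717  0.05761815] 33.30127672537803 0.0498655697773284
0.014 [ 0.59749691 -0.24052295  0.05936458] 33.40133981851142 0.04932683913063456
0.016 [ 0.59914715 -0.24074511  0.06982587] 34.00072745884566 0.05002414958945698
0.022 [ 0.60724838 -0.23781987  0.03451417] 31.97751622897767 0.0501239328008813
0.026 [ 0.61225611 -0.23679909  0.04021505] 32.30415260609373 0.05057892926745386
knob 177 [ 0.58475137 -0.25483538  0.14012491] [ 0.61262981 -0.22744301  0.18093272] [ 0.59869059 -0.2411392   0.16052882]
```

The fit's best match is underside z 0.014, centred within 1 mm of the dock and with the flats at 33.4° against 32.6°. If the lamp were sitting up on the cheeks, its centre would come out 15 mm off, which the grip position rules out. Handing in.

Run:
```python
from h import *
print(robot.close_job(), robot.get_obs()["clock"])
```

```text
the job is handed in; nothing more can be done
the job is handed in; nothing more can be done
```

The lamp is seated on its charging dock and released, and I handed the job in at about 14 s of the 48 s. No verdict is reported, so this rests on my own checks.

**What I did:** I gripped the lamp by its knob, lifted it and turned it about +9° in all, to line up two flats with the cheeks. I then lowered it in 0.5–1 mm steps.

**Last checks**
- **Fully home:** the foot passed the cheek tops with no contact force. First contact came with the underside at 0.0140 m, exactly deck height, and pressed with only about 5 N.
- **Position:** a fit to the last scene picture puts the underside at 14 mm and the axis within about 1 mm of the dock's centre. The flats read 33.4° against 32.6° for the cheeks. That picture alone tells height from depth only weakly, so the height rests mainly on the contact reading.
- **Release:** the fingers were open at 60 mm and well above the knob, with no significant wrist force.

**What failed or disagreed**
- **First grasp missed:** the real fingertips end about 43 mm above the reported tool point, so the fingers closed just above the knob. The lamp was not disturbed, and the second grasp was 43 mm lower.
- **One bad fit:** one foot fit, with the lamp held just above the dock, failed because the foot merged with the cheeks in the picture. A combined model of foot, cheeks and peg replaced it.
- **Camera spread:** the top and scene cameras differed by about 4 mm in x on the dock's centre. I used the scene camera's foot-to-dock offset for the final approach.
- **Not checked at the end:** I did not measure the radio, clock, book and mug again, but nothing I saw or felt suggests they were touched.

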